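# Make up three lots of green glass at the auction hall

## Robot

A 7-joint arm with a two-finger parallel gripper is mounted at the origin on the work surface. World frame = base frame: x ahead of the robot, y to its left, z up, the work surface at z = 0. Lengths are in mm, angles in rad, forces in N, time in s.
With the tool pointing down it reaches from about 400 to 875 mm from the base axis. Payload 4.4 kg.
Tool frame: the origin (TCP) lies at the very end of the fingers, on their centre line; the grasp point (between the pads) lies ctrl.grip_depth behind it (ctrl.grip_depth is the distance from the TCP to the grasp point, in mm); z points along the fingers, y is the direction in which the jaws open and shut (so a half turn about z gives the same grasp; the last joint's range is limited). The gripper opens to 85 mm and grips with 20 to 120 N. Pads are 22 mm wide; open, the fingers measure 114 mm over their backs; the gripper's body (76 mm by 85 mm) begins 54 mm behind the grasp point. The pads swing forward as they close: fully open they stand 13 mm farther back than shut.
Start: joints at [-1.241, 0.628, 0.038, 1.517, -0.027, 0.996, -0.02], TCP at [250.583, 599.771, 231.313] pointing down, gripper open.
Joint ranges: [-3.06, 3.06], [-0.37, 2.12], [-1.25, 1.32], [0.18, 2.47], [-1.1, 4.24], [0.23, 1.98], [-2.94, 2.94]. Speed limits (rad/s): [2.57, 2.57, 3.14, 3.14, 3.14, 3.14, 3.14].

## Interface

Orientations are given as [roll, pitch, yaw] about the fixed x, y, z axes, in that order (R = Rz(yaw) Ry(pitch) Rx(roll)).
In Python, from cell import ctrl gives the robot as it stands.
- The arm moves only by the tool servo_tool, never from a script. Its argument "commands" is one flat list of numbers, 5 for each row, row after row: the shift along the tool's x, y, z in units of 25 mm (1.0 is 25 mm), then the turn about the tool's z in units of 6 degrees (1.0 is 6 degrees), then the closure, from 0 (fully open) to 1 (shut). In form: [tx, ty, tz, twist, gripper, tx, ty, tz, twist, gripper, ...]. A call has 1 to 10 rows; each row is the pose to reach, as a shift and turn from the pose commanded when the call began, along the tool's axes at that moment; what a row does not reach only later rows make up. A row lasts 1/12 s, in which the tool goes at most 41.7 mm and 7.16 degrees, less where a joint would pass 70% of its speed; a pose out of reach is approached as far as the arm can. A call with a gripper value outside its range is refused whole. The fingers move at their own pace and stop on an object; the grip force is fixed at half the most. Time passes only in rows, so rows that repeat a pose let the fingers close. It gives the time, the measured TCP pose, the force and the opening at its end, in the units of the state.
- ctrl.read_state(): the state, without advancing time (a new reading comes with each control period).
- ctrl.get_image(name): name is "scene" or "top" or "wrist"; returns a dict with "img" (384x512x3 uint8, blue, green, red), "K" (3x3 intrinsics, pixels), "T" (4x4, takes a point from camera to world coordinates). Camera axes: x right, y down, z forward; pixel columns grow to the right and rows downward; lengths in mm; the calibration is good to about 2 mm. The wrist camera is an equidistant fisheye: a pixel r from the principal point sees the ray r / f radians off the axis. A picture is of the moment at which its call begins. There is no depth.
- ctrl.finish_job(): hands the job in, once; it reports no verdict.
The state is a dict: "clock": time; "qpos": joint angles; "qd": joint speeds; "tau": joint torques, N m; "eef_pos": TCP position; "tool_rot": TCP orientation; "force": force on the tool from outside, world axes, zero at the start; "torque": the same for the moment, N m; "width": finger opening in mm.
Only numpy, scipy, OpenCV 4.12 (cv2) and the standard library are available. Lean on these libraries where they do the work, as an engineer would, in place of code of your own. Each camera call takes 0.05 s, during which the arm holds its last target.

## Task

We are making up the lots for the glass sale: stand each of the four loose pieces of green glass between the trays and the robot (two tumblers, a candlestick and a shaker) upright in the tray that already holds one of its kind, with its whole foot on the tray's flat floor beside the piece that is there and nothing stacked. Lift and set the glass down gently, without knocking over or dropping any, and do not shift the pieces already on the trays.

Things in the scene. Friction and masses are not known exactly. Their poses are not given: they have to be found in the camera images.
- tumbler_1: Loose on the table, to be sorted: green pressed-glass tumbler, a plain open-topped drinking glass with straight, slightly flared sides: 88 high, 56 across the rim, 53 across at 30 above its foot, 49 across the foot, wall 4, about 160 g. Origin at the centre of its underside, z up; round, so its yaw means nothing.
- tumbler_2: Loose on the table, to be sorted; a tumbler the same as tumbler_1, origin too. Bystanders near the loose pieces: sticker roll, marker, loupe and tags, all under 25 high, lie between them; a creamer and a sugar bowl, under 90 high, stand nearer the robot.
- candlestick_1: Loose on the table, to be sorted: green pressed-glass candlestick: broad round foot 66 across and 11 thick at the bottom, slim waisted stem (18 to 28 across), and on top a round straight-sided candle cup 37 across that reaches from 83 to 112 above the underside, with a 23 hole in its top; 112 high, about 240 g. Origin at the centre of its underside, z up; round.
- shaker_1: Loose on the table, to be sorted: shaker: round green pressed-glass body 44 across at the bottom, narrowing to 39 at 56 above the underside, then a domed steel screw cap 41 across with small holes, its straight part from 56 to 70; 80 high, about 120 g. Origin at the centre of its underside, z up; round.
- tumbler_lot: Already on the tumblers' tray, near the end at the tray's -y, 65 to 75 from its centre; stays there: green pressed-glass tumbler, a plain open-topped drinking glass with straight, slightly flared sides: 88 high, 56 across the rim, 53 across at 30 above its foot, 49 across the foot, wall 4, about 160 g. Origin at the centre of its underside, z up; round, so its yaw means nothing.
- candlestick_lot: Already on the candlesticks' tray, in its +y half, 30 to 65 from its centre; stays there: green pressed-glass candlestick: broad round foot 66 across and 11 thick at the bottom, slim waisted stem (18 to 28 across), and on top a round straight-sided candle cup 37 across that reaches from 83 to 112 above the underside, with a 23 hole in its top; 112 high, about 240 g. Origin at the centre of its underside, z up; round.
- shaker_lot: Already on the shakers' tray, in its -y half, 25 to 70 from its centre; stays there: shaker: round green pressed-glass body 44 across at the bottom, narrowing to 39 at 56 above the underside, then a domed steel screw cap 41 across with small holes, its straight part from 56 to 70; 80 high, about 120 g. Origin at the centre of its underside, z up; round.
- tray_tumblers: Shallow dark brown tray, one of three alike, fixed; flat floor 130 along its x by 210 along its y (roughly across the robot's front), 5 above the table; flared sides up to a rim 22 above the table, 163 by 243 outside. Origin on the table under its centre, z up. This one already holds a tumbler near one end, and there is room for two more in a row beside it.
- tray_candlesticks: Shallow dark brown tray, one of three alike, fixed; flat floor 130 along its x by 210 along its y (roughly across the robot's front), 5 above the table; flared sides up to a rim 22 above the table, 163 by 243 outside. Origin on the table under its centre, z up. This one already holds a candlestick in one half; the other half is free.
- tray_shakers: Shallow dark brown tray, one of three alike, fixed; flat floor 130 along its x by 210 along its y (roughly across the robot's front), 5 above the table; flared sides up to a rim 22 above the table, 163 by 243 outside. Origin on the table under its centre, z up. This one already holds a shaker in one half; the other half is free.
Things that resemble listed ones, but are neither listed nor needed, are in the scene too. Leave any pink look-alike of the candlestick_1 alone.

How it is judged:
By the outcome, as a careful person would: the job done as asked, in the order asked, and still so for the second after the job is handed in, with the robot touching nothing.
It also fails if it takes over 99 s, if anything falls off the work surface, if the arm or the gripper's body presses on something with over 40 N, if the wrist force passes 120 N, or if a joint passes its speed limit or range.

## Working session

There is one attempt and no reset: what is moved stays moved. The work goes in short steps, Python scripts to look and compute and a tool call to move; the robot and the scene stay as the last step left them, time stands still between calls to the robot, and variables do not carry over. Pictures are saved under pics/ and viewed, and the job is handed in when it is done.

Besides the shell and the picture viewer there is one more tool, called after ">>>" as name(argument=value, ...) on one line, values as JSON. servo_tool: Moves the arm, as the interface text tells. Its arguments: {"type":"object","properties":{"commands":{"type":"array","items":{"type":"number"}}},"required":["commands"]}

```bash
mkdir -p pics; ls; python3 - <<'E'
from cell import ctrl
import cv2
print(ctrl.read_state(), ctrl.grip_depth)
for n in ["scene","top","wrist"]:
    d=ctrl.get_image(n); cv2.imwrite(f"pics/{n}0.png",d["img"]); print(n,d["K"].tolist(),d["T"].round(3).tolist())
E
```

```text
pics
{'clock': 0.0, 'qpos': array([-1.24079705,  0.62935978,  0.03843832,  1.51839573, -0.02699838,
        0.99628072, -0.02000714]), 'qd': array([ 1.29363549e-03, -1.79618765e-03,  7.92010663e-05,  4.00383568e-04,
        3.94079747e-04, -6.03221659e-04, -1.74203487e-03]), 'tau': array([ 3.24473349e-04, -5.63392246e+01,  1.22679893e+00, -1.93437624e+01,
        1.12134629e-02,  1.06359611e-02,  1.01430152e-05]), 'eef_pos': array([250.33194829, 599.1721942 , 230.37130257]), 'tool_rot': array([-3.13966718e+00,  2.58935707e-05,  2.74578945e+00]), 'force': array([1.3259204 , 0.02861345, 0.0573448 ]), 'torque': array([ 0.02565171, -0.02267986, -0.0154972 ]), 'width': 85.65038645067789} 18.700000000000003
scene [[381.8733387116935, 0.0, 255.6459484284801], [0.0, 381.8733387116935, 186.1771009327773], [0.0, 0.0, 1.0]] [[0.774, 0.501, -0.388, 904.006], [0.633, -0.607, 0.48, -560.389], [0.005, -0.617, -0.787, 849.066], [0.0, 0.0, 0.0, 1.0]]
top [[357.0244319096041, 0.0, 254.29796321108458], [0.0, 357.0244319096041, 192.9019674980473], [0.0, 0.0, 1.0]] [[0.028, -0.987, 0.155, 336.874], [-1.0, -0.029, -0.004, -44.451], [0.009, -0.155, -0.988, 965.859], [0.0, 0.0, 0.0, 1.0]]
wrist [[297.3186396354542, 0.0, 253.95808939765834], [0.0, 297.3186396354542, 195.56181013919064], [0.0, 0.0, 1.0]] [[0.385, 0.874, 0.297, 174.245], [0.923, -0.364, -0.126, 630.85], [-0.002, 0.323, -0.946, 372.581], [0.0, 0.0, 0.0, 1.0]]
```

View pics/top0.png

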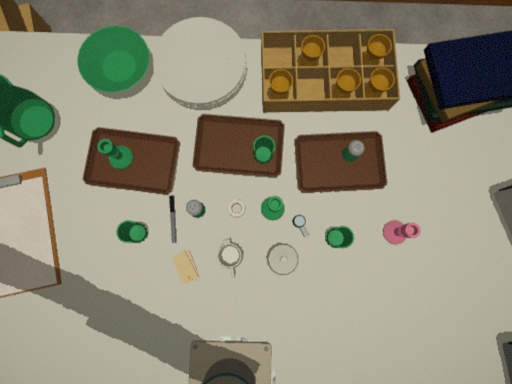

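View pics/scene0.png

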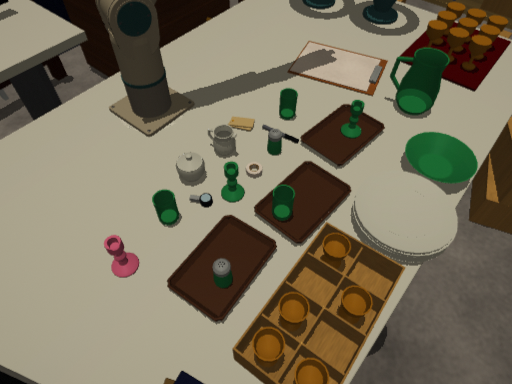

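View pics/wrist0.png

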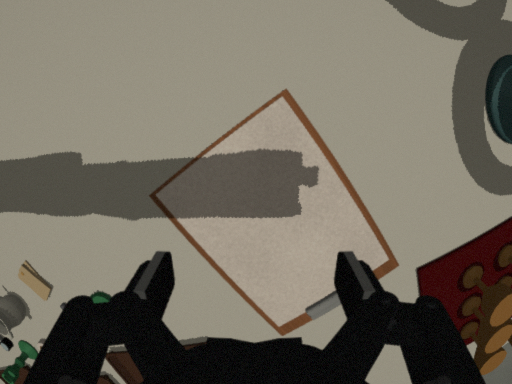

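The top view shows the candlestick tray at (132,160), tumbler tray at (239,146) and shaker tray at (341,162). The loose tumblers are at (131,232) and (341,237), the candlestick at (273,208) and the shaker at (195,208). The pink look-alike is at (400,231). I'll enlarge these to measure them.

```bash
python3 - <<'E'
import cv2
t=cv2.imread('pics/top0.png')
a=cv2.resize(t[110:270,80:250],None,fx=4.5,fy=3.7*4.5/4.5,interpolation=cv2.INTER_CUBIC)
cv2.imwrite('pics/t_l.png',cv2.resize(t[110:260,80:280],None,fx=4,fy=4,interpolation=cv2.INTER_CUBIC))
cv2.imwrite('pics/t_r.png',cv2.resize(t[110:260,240:440],None,fx=4,fy=4,interpolation=cv2.INTER_CUBIC))
s=cv2.imread('pics/scene0.png')
cv2.imwrite('pics/s_a.png',cv2.resize(s[80:230,220:420],None,fx=4,fy=4,interpolation=cv2.INTER_CUBIC))
cv2.imwrite('pics/s_b.png',cv2.resize(s[150:300,130:330],None,fx=4,fy=4,interpolation=cv2.INTER_CUBIC))
E
```

```text
(no output)
```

View pics/t_l.png

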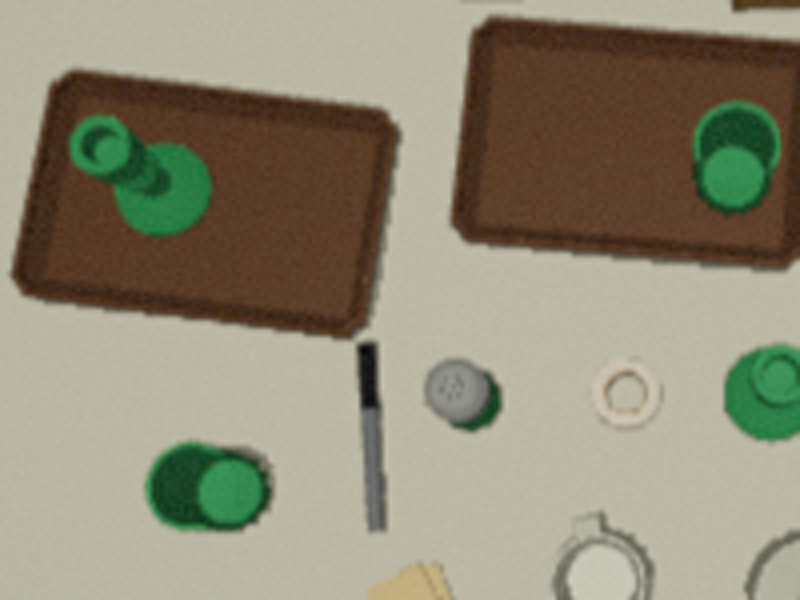

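View pics/t_r.png

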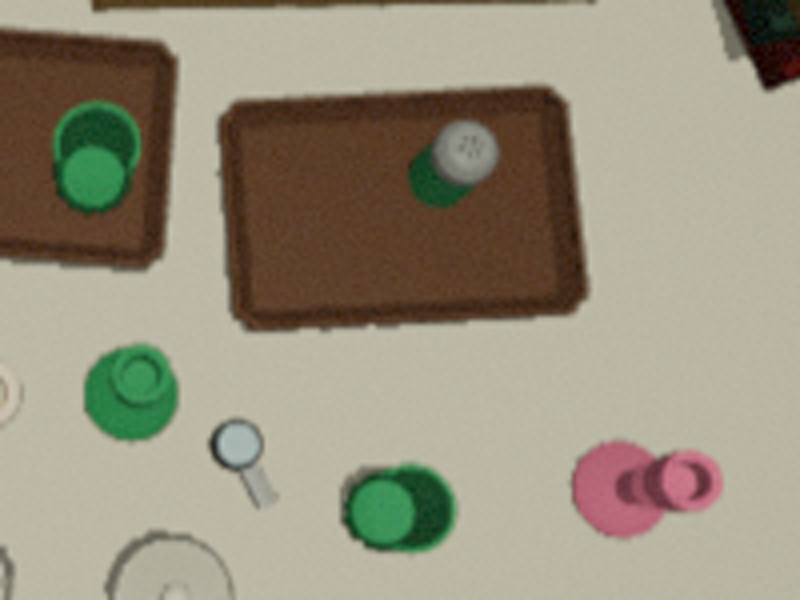

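View pics/s_a.png

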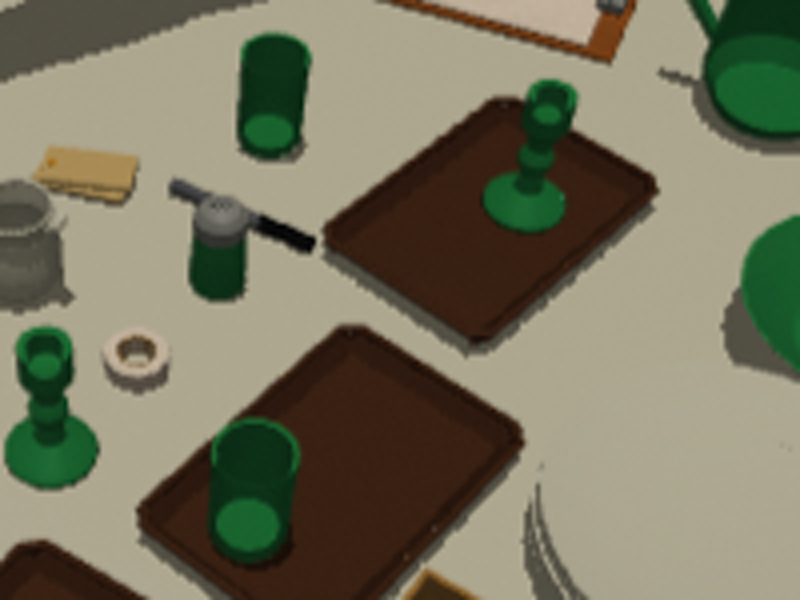

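View pics/s_b.png

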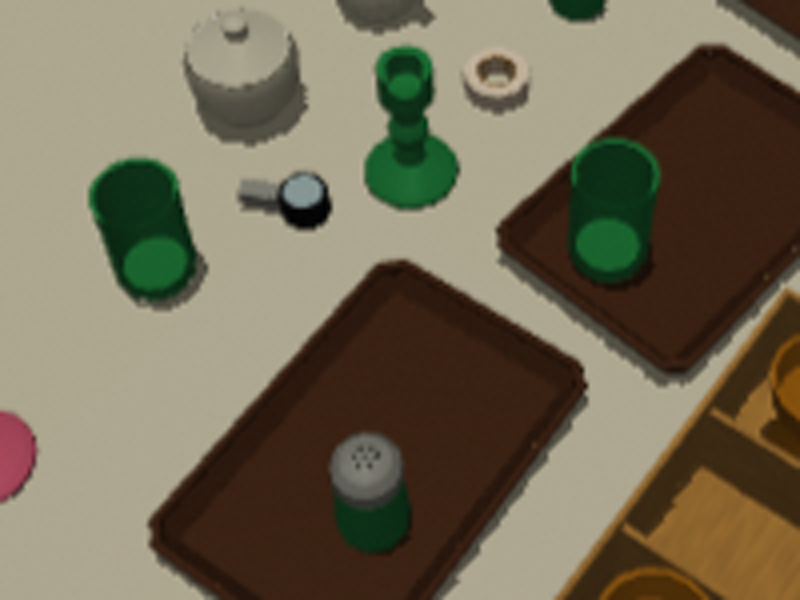

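```bash
cat > h.py <<'E'
import numpy as np, cv2
C={"scene":(np.array([[381.8733387116935,0,255.6459484284801],[0,381.8733387116935,186.1771009327773],[0,0,1]]),None),}
def cast(d,uv,z):
    uv=np.atleast_2d(uv).astype(float)
    r=np.c_[uv,np.ones(len(uv))]@np.linalg.inv(d["K"]).T@d["T"][:3,:3].T
    o=d["T"][:3,3]; return o+r*((z-o[2])/r[:,2])[:,None]
def proj(d,p):
    p=np.atleast_2d(p).astype(float); c=(p-d["T"][:3,3])@d["T"][:3,:3]
    q=c@d["K"].T; return q[:,:2]/q[:,2:]
E
python3 - <<'E'
from h import *
from cell import ctrl
import pickle
D={n:ctrl.get_image(n) for n in("top","scene")}
pickle.dump(D,open('D.pkl','wb'))
for n,d in D.items():
    im=d["img"]; hsv=cv2.cvtColor(im,cv2.COLOR_BGR2HSV); H,S,V=cv2.split(hsv)
    m=((H<16)&(S>90)&(V<130)).astype(np.uint8)*255
    g=((H>60)&(H<85)&(S>100)).astype(np.uint8)*255
    m=cv2.morphologyEx(m,cv2.MORPH_OPEN,np.ones((2,2)))
    for c in cv2.findContours(m,cv2.RETR_EXTERNAL,cv2.CHAIN_APPROX_NONE)[0]:
        if 1500<cv2.contourArea(c)<9000:
            p=cast(d,c[:,0],22)[:,:2].astype(np.float32)
            r=cv2.minAreaRect(p); print(n,"tray",np.round(r[0],1),np.round(r[1],1),round(r[2],2))
    for c in cv2.findContours(g,cv2.RETR_EXTERNAL,cv2.CHAIN_APPROX_NONE)[0]:
        if 100<cv2.contourArea(c)<3000: print(n,"green",cv2.boundingRect(c))
t=D["top"]
L=lambda a:(np.array(a)/4+[80-.375,110-.375]); R=lambda a:(np.array(a)/4+[240-.375,110-.375])
for nm,uv,z in [("tumA",L((191,486)),88),("tumB",R((412,508)),88),("tumlot",L((737,146)),93),("tumlotR",R((97,146)),93),("cslot foot",L((163,189)),8),("cslot cup",L((104,147)),117),
 ("cs foot",R((131.5,393)),4),("cs cup",R((138,376)),112),("sh cap",L((458,391)),68),("shlot cap",R((466,153)),73)]:
    print(nm,cast(t,uv,z)[0].round(1))
A=lambda a:(np.array(a)/4+[220-.375,80-.375]); B=lambda a:(np.array(a)/4+[130-.375,150-.375])
s=D["scene"]
for nm,uv,z in [("tumA rim",A((275,52)),88),("tumB rim",B((136,184)),88),("tumlot",B((616,171)),93),("cs cup",B((405,66)),112),("cslot cup",A((551,97)),117),("cs foot",B((412,172)),4),("cslot foot",A((525,201)),9),("sh cap",A((220,213)),72),("shlot",B((367,464)),77)]:
    print("S",nm,cast(s,uv,z)[0].round(1))
E
```

```text
top tray [ 576.8 -281.5] [158.4 238.9] 4.75
top tray [563.  284.8] [238.9 158.3] 84.38
top tray [614.6  -3.9] [238.1 158.8] 86.87
top green (326, 226, 28, 22)
top green (117, 221, 30, 21)
top green (261, 197, 23, 23)
top green (98, 139, 35, 30)
top green (254, 136, 21, 27)
top green (0, 75, 54, 72)
scene tray [ 586.8 -283.2] [160.7 240.5] 4.6
scene tray [625.1  -6.4] [240.8 159.9] 86.72
scene tray [574.  280.9] [242.1 159.4] 84.17
scene tray [-260.4  458.7] [321.  383.9] 45.71
scene tray [-506.9  132.9] [127.  643.9] 64.59
scene green (214, 271, 18, 17)
scene green (152, 190, 27, 35)
scene green (272, 185, 23, 36)
scene green (221, 162, 23, 40)
scene green (268, 140, 13, 15)
scene green (405, 132, 72, 51)
scene green (341, 100, 23, 38)
scene green (280, 89, 18, 30)
scene green (391, 48, 58, 67)
tumA [371.3 258.9  88. ]
tumB [ 373.  -267.2   88. ]
tumlot [594.5 -68.8  93. ]
tumlotR [594.5 -68.8  93. ]
cslot foot [576.8 322.7   8. ]
cslot cup [574.8 319.2 117. ]
cs foot [448.5 -98.9   4. ]
cs cup [446.4 -96.5 112. ]
sh cap [436.5 102.8  68. ]
shlot cap [ 603.1 -308.3   73. ]
S tumA rim [371.8 258.7  88. ]
S tumB rim [ 371.7 -263.9   88. ]
S tumlot [597.5 -69.5  93. ]
S cs cup [ 450.6 -100.1  112. ]
S cslot cup [579.1 315.1 117. ]
S cs foot [ 452.7 -102.5    4. ]
S cslot foot [579.1 320.3   9. ]
S sh cap [438.9 101.7  72. ]
S shlot [ 606.4 -309.6   77. ]
```

```bash
python3 - <<'E'
from h import *
import pickle
D=pickle.load(open('D.pkl','rb'))
def boost(a): return np.clip((a.astype(float)/130)**.7*255,0,255).astype(np.uint8)
t=D["top"]["img"];s=D["scene"]["img"]
cv2.imwrite('pics/b1.png',np.hstack([boost(cv2.resize(t[120:200,290:390],None,fx=4,fy=4,interpolation=cv2.INTER_CUBIC)),boost(cv2.resize(t[105:185,190:290],None,fx=4,fy=4,interpolation=cv2.INTER_CUBIC))]))
cv2.imwrite('pics/b2.png',np.hstack([boost(cv2.resize(s[210:325,162:282],None,fx=3.3,fy=3.3,interpolation=cv2.INTER_CUBIC)),boost(cv2.resize(s[150:265,245:365],None,fx=3.3,fy=3.3,interpolation=cv2.INTER_CUBIC))]))
E
```

```text
(no output)
```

View pics/b1.png

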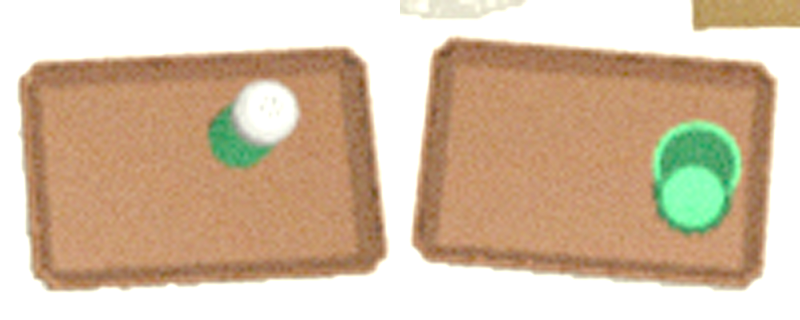

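View pics/b2.png

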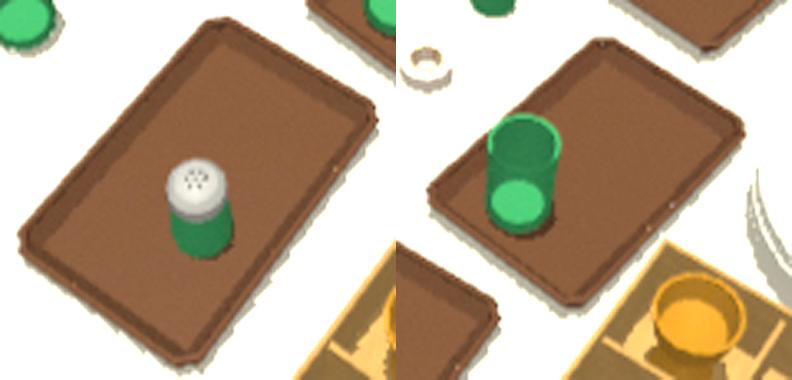

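```bash
python3 - <<'E'
from h import *
import pickle
D=pickle.load(open('D.pkl','rb'));t=D["top"];s=D["scene"]
def rep(n,d,c,z):
    p=cast(d,c,z)[:,:2]; print(n,p.mean(0).round(1),[round(float(np.linalg.norm(p[i]-p[i-1])),1) for i in range(4)])
o=lambda a,x,y,k:np.array(a)/k+[x-.375,y-.375]
rep("sh floor top",t,o([(40,84),(346,72),(361,258),(53,270)],290,120,4),5)
rep("tum floor top",t,o([(50,65),(352,80),(341,262),(36,242)],190,105,4),5)
# scene rim corners (extrapolated) and floor
rep("sh rim scene",s,o([(215,14),(382,112),(195,372),(12,240)],162,210,3.3),22)
rep("sh floor scene",s,o([(219,35),(357,118),(188,350),(43,238)],162,210,3.3),5)
for nm,c,a in [("sh",(577,-281),4.7),("tum",(615,-4),-3.2),("cs",(563,284.8),-5.7)]:
  for n,d in D.items():
    im=cv2.resize(d["img"],None,fx=3,fy=3,interpolation=cv2.INTER_CUBIC)
E
python3 - <<'E'
import sys; sys.path.insert(0,'.')
from h import *
import pickle
D=pickle.load(open('D.pkl','rb'))
T={"sh":((580,-282),4.7),"tum":((618,-5),-3.2),"cs":((567,283),-5.7)}
for n,d in D.items():
    im=cv2.resize(d["img"],None,fx=4,fy=4,interpolation=cv2.INTER_CUBIC)
    for c,a in T.values():
        a=np.radians(a);Rm=np.array([[np.cos(a),-np.sin(a)],[np.sin(a),np.cos(a)]])
        for w,l,z,col in[(163,243,22,(255,255,0)),(130,210,5,(0,255,255))]:
            q=np.array([(-w/2,-l/2),(w/2,-l/2),(w/2,l/2),(-w/2,l/2)])@Rm.T+c
            uv=proj(d,np.c_[q,[z]*4]); cv2.polylines(im,[np.int32(uv*4+1.5)],True,col,1)
    b={"top":im[420:820,300:1600],"scene":im[380:1320,600:1600]}[n]
    k=800/max(b.shape[:2])
    b=im[110*4:200*4,280*4:400*4] if n=="top" else im[205*4:330*4,160*4:285*4]
    cv2.imwrite(f'pics/ov_{n}.png',b)
E
```

```text
sh floor top [ 581.1 -282.1] [131.9, 214.9, 132.4, 211.8]
tum floor top [ 6.216e+02 -1.000e-01] [127.6, 212.4, 131.1, 210.4]
sh rim scene [ 584.1 -282.5] [231.2, 155.7, 232.0, 160.6]
sh floor scene [ 579.2 -278.3] [208.1, 131.3, 212.6, 134.1]
```

View pics/ov_top.png

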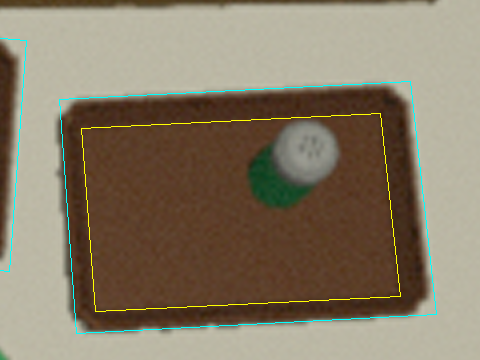

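View pics/ov_scene.png

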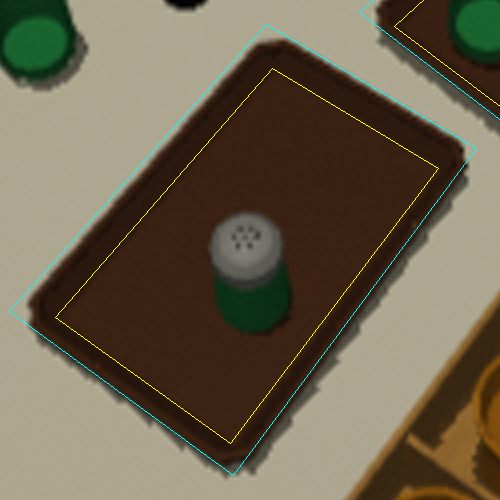

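```bash
cat > go.py <<'E'
import sys,numpy as np
from cell import ctrl
# usage: go.py x y z [yawdeg]  -> shift in units from the measured pose
s=ctrl.read_state(); yaw=s["tool_rot"][2]
print("t",round(s["clock"],2),s["eef_pos"].round(1),s["tool_rot"].round(3),"F",s["force"].round(1),"w",round(s["width"],1))
if len(sys.argv)>3:
    d=np.array([float(v) for v in sys.argv[1:4]])-s["eef_pos"]
    R=np.array([[np.cos(yaw),np.sin(yaw),0],[np.sin(yaw),-np.cos(yaw),0],[0,0,-1]])
    y=np.radians(float(sys.argv[4])) if len(sys.argv)>4 else np.pi/2
    print((R.T@d/25).round(2), round(float(-np.degrees(y-yaw)/6),2))
E
python3 go.py 371.5 259 150 90
```

```text
t 0.25 [250.5 599.5 230.9] [-3.141  0.     2.746] F [ 0.6  0.5 -0.1] w 85.5
[ -9.72 -10.7    3.24] 11.22
```

>>> servo_tool(commands=[-1,-1.1,0.3,1.1,0,-2,-2.2,0.6,2.2,0,-3.1,-3.4,1,3.4,0,-4.2,-4.6,1.4,4.6,0,-5.3,-5.8,1.7,5.8,0,-6.4,-7,2.1,7,0,-7.5,-8.2,2.4,8.2,0,-8.5,-9.4,2.8,9.4,0,-9.4,-10.4,3.1,10.5,0,-9.72,-10.7,3.24,11.22,0])

```text
clock: 1.08
eef_pos: [372.4, 253.3, 149.9]
tool_rot: [-3.141, 0.003, 1.558]
force: [-0.6, -0.0, 0.2]
width: 85.3
```

```bash
python3 go.py 371.5 259 150; python3 - <<'E'
from cell import ctrl
import cv2
d=ctrl.get_image("wrist"); cv2.imwrite("pics/w1.png",d["img"])
E
python3 go.py 371.5 259 150
```

```text
t 1.08 [372.4 253.3 149.9] [-3.141e+00  3.000e-03  1.558e+00] F [-0.6 -0.   0.2] w 85.3
[ 0.23 -0.04 -0.01] -0.12
t 1.13 [372.9 253.5 149.6] [-3.141  0.004  1.556] F [ 1.2  0.1 -0.2] w 85.3
[ 0.22 -0.06 -0.01] -0.14
```

View pics/w1.png

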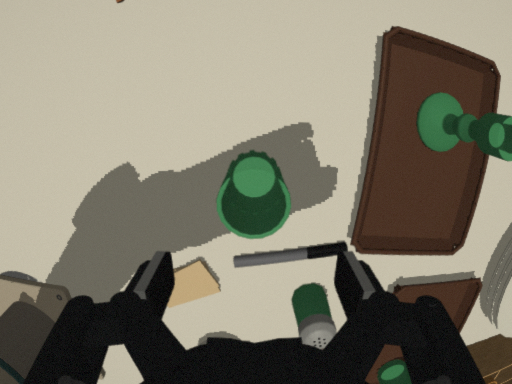

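```bash
cat >> h.py <<'E'
def castf(d,uv,z):
    K=d["K"];v=(np.array(uv,float)-K[:2,2])/K[0,0];r=np.linalg.norm(v)
    c=np.r_[v/r*np.sin(r),np.cos(r)]; w=d["T"][:3,:3]@c;o=d["T"][:3,3]; return o+w*(z-o[2])/w[2]
E
python3 - <<'E'
from h import *
from cell import ctrl
d=ctrl.get_image("wrist")
print(castf(d,(254,200),88).round(1),castf(d,(218,200),88).round(1),castf(d,(291,200),88).round(1),castf(d,(254,238),88).round(1))
cv2.imwrite('pics/w2.png',d["img"])
E
python3 go.py 371.5 259 150
```

```text
[373.5 262.7  88. ] [347.2 263.1  88. ] [400.6 262.3  88. ] [373.1 231.7  88. ]
t 1.18 [372.4 256.3 150. ] [-3.141e+00  2.000e-03  1.565e+00] F [-0.5  0.1  0.4] w 85.2
[ 0.11 -0.04  0.  ] -0.06
```

>>> servo_tool(commands=[0.1,0,0,0,0,0.1,0,0.8,0,0,0.1,0,1.8,0,0,0.1,0,2.8,0,0,0.1,0,3.7,0,0,0.1,0,4.4,0,0,0.1,0,4.7,0,0,0.1,0,4.7,0,0])

```text
clock: 1.85
eef_pos: [370.3, 263.5, 31.2]
tool_rot: [-3.139, -0.0, 1.575]
force: [-0.8, 0.9, 0.4]
width: 85.6
```

```bash
python3 go.py 372.5 259 33; python3 - <<'E'
from cell import ctrl
import cv2
d=ctrl.get_image("wrist"); cv2.imwrite("pics/w3.png",d["img"])
E
```

```text
t 1.85 [370.3 263.5  31.2] [-3.139 -0.     1.575] F [-0.8  0.9  0.4] w 85.6
[-0.18  0.09 -0.07] 0.04
```

View pics/w3.png

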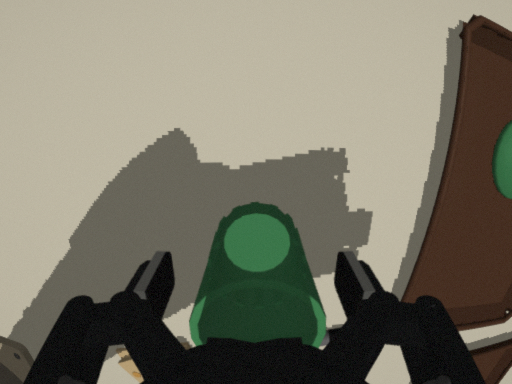

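>>> servo_tool(commands=[-0.16,0.06,0,0,0,-0.16,0.06,0,0,0,-0.16,0.06,0,0,0.2,-0.16,0.06,0,0,0.4,-0.16,0.06,0,0,0.6,-0.16,0.06,0,0,1,-0.16,0.06,0,0,1,-0.16,0.06,0,0,1])

```text
clock: 2.57
eef_pos: [373.0, 258.6, 33.7]
tool_rot: [3.141, -0.001, 1.572]
force: [-2.5, 0.2, 9.5]
width: 53.6
```

```bash
python3 go.py
```

```text
t 2.57 [373.  258.6  33.7] [ 3.141e+00 -1.000e-03  1.572e+00] F [-2.5  0.2  9.5] w 53.6
```

>>> servo_tool(commands=[0,0,0,0,1,0,0,0,0,1,0,0,-0.2,0,1,0,0,-0.6,0,1,0,0,-1.3,0,1,0,0,-2.2,0,1,0,0,-3.2,0,1,0,0,-4.2,0,1,0,0,-5,0,1,0,0,-5.2,0,1])

```text
clock: 3.4
eef_pos: [374.4, 258.7, 165.6]
tool_rot: [3.138, -0.003, 1.571]
force: [-0.1, 0.5, -2.4]
width: 54.0
```

```bash
python3 go.py 618 68 170;python3 - <<'E'
from cell import ctrl
import cv2
d=ctrl.get_image("wrist"); cv2.imwrite("pics/w4.png",d["img"])
E
```

```text
t 3.4 [374.4 258.7 165.6] [ 3.138e+00 -3.000e-03  1.571e+00] F [-0.1  0.5 -2.4] w 54.0
[-7.63  9.74 -0.18] 0.0
```

View pics/w4.png

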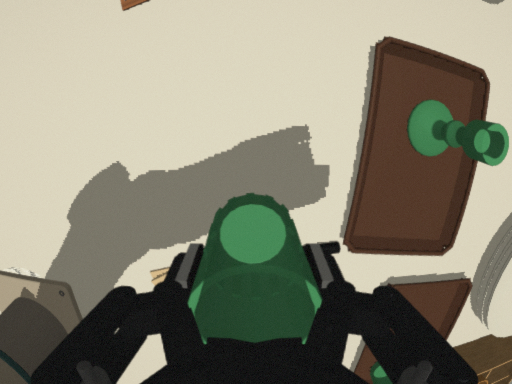

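>>> servo_tool(commands=[-0.3,0.4,0,0,1,-1,1.3,0,0,1,-2,2.5,0,0,1,-3,3.8,0,0,1,-4,5.1,0,0,1,-5,6.4,0,0,1,-6,7.7,0,0,1,-6.9,8.8,0,0,1,-7.4,9.5,0,0,1,-7.65,9.8,0,0,1])

```text
clock: 4.28
eef_pos: [620.0, 62.6, 160.9]
tool_rot: [-3.141, 0.002, 1.567]
force: [1.0, -0.1, -1.9]
width: 54.0
```

>>> servo_tool(commands=[0,0,0,0,1,0,0,0,0,1,0,0,0,0,1])

```text
clock: 4.53
eef_pos: [616.1, 68.6, 161.8]
tool_rot: [-3.138, -0.001, 1.573]
force: [0.2, 0.2, -2.1]
width: 54.2
```

```bash
python3 go.py 618 68 38.5;python3 - <<'E'
from cell import ctrl
import cv2
d=ctrl.get_image("wrist"); cv2.imwrite("pics/w5.png",d["img"])
d=ctrl.get_image("scene"); cv2.imwrite("pics/s5.png",d["img"])
E
```

```text
t 4.53 [616.1  68.6 161.8] [-3.138e+00 -1.000e-03  1.573e+00] F [ 0.2  0.2 -2.1] w 54.2
[-0.02  0.07  4.93] 0.02
```

View pics/w5.png

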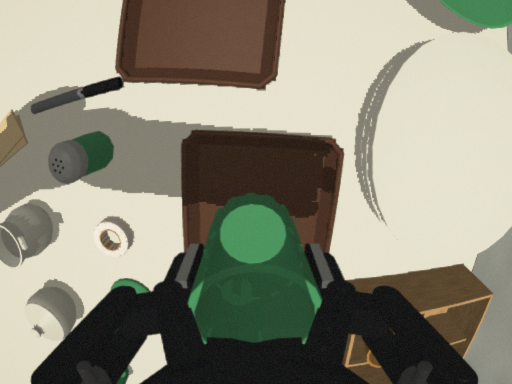

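View pics/s5.png

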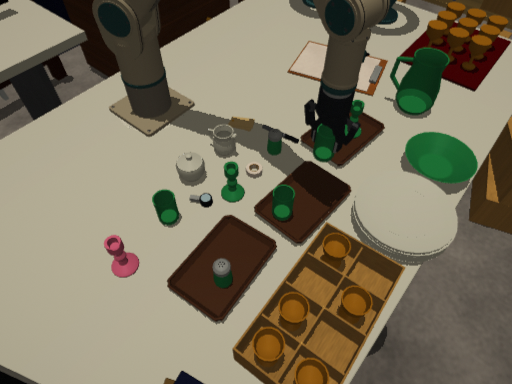

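>>> servo_tool(commands=[0,0.05,0.3,0,1,0,0.05,1,0,1,0,0.05,2,0,1,0,0.05,3,0,1,0,0.05,3.8,0,1,0,0.05,4.3,0,1,0,0.05,4.6,0,1,0,0.05,4.7,0,1,0,0.05,4.7,0,1,0,0.05,4.7,0,1])

```text
clock: 5.47
eef_pos: [620.3, 66.6, 46.3]
tool_rot: [3.14, -0.0, 1.571]
force: [0.2, -1.0, -1.5]
width: 54.2
```

>>> servo_tool(commands=[0,0,0.05,0,1,0,0,0.1,0,1,0,0,0.1,0,1])

```text
clock: 5.72
eef_pos: [619.7, 66.6, 43.3]
tool_rot: [3.141, -0.0, 1.571]
force: [-0.3, 0.2, -2.3]
width: 54.0
```

```bash
python3 go.py 618 68 38.5
```

```text
t 5.72 [619.7  66.6  43.3] [ 3.141 -0.     1.571] F [-0.3  0.2 -2.3] w 54.0
[ 0.06 -0.07  0.19] 0.0
```

>>> servo_tool(commands=[0.06,-0.04,0.06,0,1,0.06,-0.04,0.12,0,1,0.06,-0.04,0.12,0,1])

```text
clock: 5.97
eef_pos: [618.1, 68.3, 39.5]
tool_rot: [-3.141, -0.0, 1.571]
force: [-0.2, 0.5, -1.6]
width: 53.8
```

>>> servo_tool(commands=[0,0,0.06,0,1,0,0,0.06,0,1,0,0,0.06,0,1])

```text
clock: 6.22
eef_pos: [618.4, 68.1, 38.9]
tool_rot: [3.142, -0.0, 1.571]
force: [-1.5, 0.6, 5.9]
width: 53.8
```

Contact: the vertical force went from −2 to +6 N. I'll release gradually and lift off.

>>> servo_tool(commands=[0,0,0,0,0.3,0,0,0,0,0.2,0,0,0,0,0.1,0,0,0,0,0,0,0,0,0,0,0,0,0,0,0])

```text
clock: 6.72
eef_pos: [618.4, 68.0, 38.2]
tool_rot: [-3.142, 0.0, 1.571]
force: [-0.5, -0.2, -0.5]
width: 85.4
```

>>> servo_tool(commands=[0,0,-0.3,0,0,0,0,-1,0,0,0,0,-2,0,0,0,0,-3,0,0,0,0,-4,0,0,0,0,-4.8,0,0,0,0,-5.2,0,0,0,0,-5.2,0,0])

```text
clock: 7.38
eef_pos: [620.1, 68.0, 171.2]
tool_rot: [3.136, -0.001, 1.571]
force: [0.3, -0.6, -0.3]
width: 85.6
```

```bash
python3 go.py 372.3 -265.5 165;python3 - <<'E'
from cell import ctrl
import cv2
d=ctrl.get_image("wrist"); cv2.imwrite("pics/w6.png",d["img"])
E
```

```text
t 7.38 [620.1  68.  171.2] [ 3.136e+00 -1.000e-03  1.571e+00] F [ 0.3 -0.6 -0.3] w 85.6
[-13.34  -9.91   0.25] 0.0
```

View pics/w6.png

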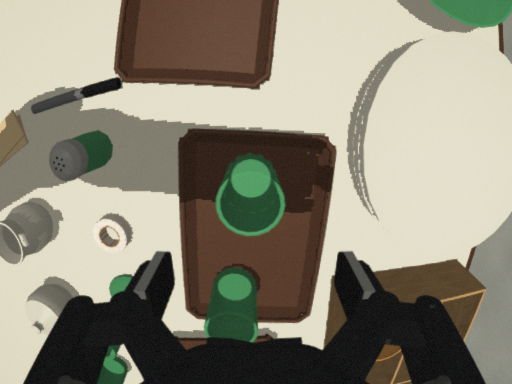

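>>> servo_tool(commands=[-0.6,-0.4,0,0,0,-1.8,-1.3,0,0,0,-3.1,-2.3,0,0,0,-4.4,-3.3,0,0,0,-5.7,-4.2,0,0,0,-7,-5.2,0,0,0,-8.3,-6.2,0,0,0,-9.6,-7.1,0,0,0,-10.9,-8.1,0,0,0,-12,-8.9,0,0,0])

```text
clock: 8.27
eef_pos: [392.7, -233.4, 167.1]
tool_rot: [-3.138, -0.001, 1.569]
force: [0.3, 0.1, 0.3]
width: 85.1
```

>>> servo_tool(commands=[-0.7,-0.5,0,0,0,-1.2,-0.9,0.2,0,0,-1.35,-1,0.2,0,0,-1.35,-1,0.2,0,0,-1.35,-1,0.2,0,0])

```text
clock: 8.68
eef_pos: [371.1, -264.7, 162.7]
tool_rot: [-3.141, -0.001, 1.571]
force: [-0.1, 0.5, 0.3]
width: 85.5
```

```bash
python3 - <<'E'
from cell import ctrl
import cv2
from h import *
d=ctrl.get_image("wrist"); cv2.imwrite("pics/w7.png",d["img"])
im=d["img"];H,S,V=cv2.split(cv2.cvtColor(im,cv2.COLOR_BGR2HSV))
g=((H>60)&(H<85)&(S>100)).astype(np.uint8)*255
for c in cv2.findContours(g,cv2.RETR_EXTERNAL,cv2.CHAIN_APPROX_NONE)[0]:
    if cv2.contourArea(c)>300:
        x,y,w,h=cv2.boundingRect(c); print((x,y,w,h),castf(d,(x,y+h-w/2),88).round(1),castf(d,(x+w,y+h-w/2),88).round(1),castf(d,(x+w/2,y+h),88).round(1))
E
python3 go.py 372.3 -265.5 165
```

```text
(427, 200, 41, 44) [ 528.4 -282.8   88. ] [ 581.2 -284.9   88. ] [ 560.2 -305.9   88. ]
(224, 159, 68, 82) [ 348.  -265.7   88. ] [ 401.4 -265.7   88. ] [ 374.9 -295.5   88. ]
(434, 0, 78, 41) [518.4 -89.1  88. ] [621.4 -57.8  88. ] [ 560.9 -114.7   88. ]
(300, 0, 91, 53) [ 404.5 -113.1   88. ] [ 476.7 -103.4   88. ] [ 438.4 -145.9   88. ]
t 8.73 [ 371.6 -264.4  162.8] [-3.141e+00 -1.000e-03  1.573e+00] F [0.3 0.8 0.6] w 85.1
[-0.04  0.03 -0.09] 0.02
```

View pics/w7.png

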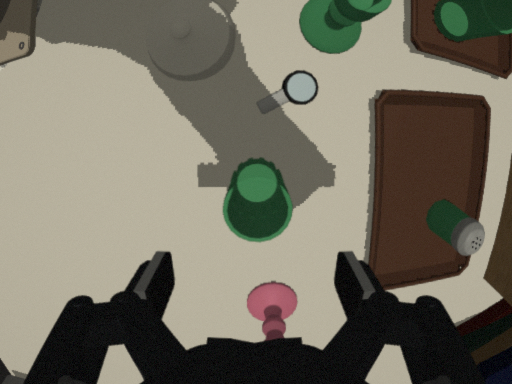

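>>> servo_tool(commands=[-0.05,0.05,0.4,0,0,-0.05,0.05,1.2,0,0,-0.05,0.05,2.2,0,0,-0.05,0.05,3.2,0,0,-0.05,0.05,4.2,0,0,-0.05,0.05,4.9,0,0,-0.05,0.05,5.2,0,0,-0.05,0.05,5.2,0,0,-0.05,0.05,5.2,0,0,-0.05,0.05,5.2,0,0])

```text
clock: 9.57
eef_pos: [372.9, -267.1, 34.0]
tool_rot: [3.14, 0.001, 1.571]
force: [-0.4, 0.1, 0.3]
width: 85.5
```

```bash
python3 go.py 373 -266 33
```

```text
t 9.57 [ 372.9 -267.1   34. ] [3.140e+00 1.000e-03 1.571e+00] F [-0.4  0.1  0.3] w 85.5
[0.04 0.   0.04] 0.01
```

>>> servo_tool(commands=[0,0,0,0,0.2,0,0,0,0,0.4,0,0,0,0,0.6,0,0,0,0,1,0,0,0,0,1,0,0,0,0,1,0,0,0,0,1])

```text
clock: 10.15
eef_pos: [373.1, -267.3, 34.5]
tool_rot: [3.139, 0.001, 1.571]
force: [0.3, 1.7, 8.9]
width: 53.7
```

>>> servo_tool(commands=[0,0,-0.1,0,1,0,0,-0.4,0,1,0,0,-1,0,1,0,0,-2,0,1,0,0,-3,0,1,0,0,-4,0,1,0,0,-5,0,1,0,0,-5.6,0,1,0,0,-5.8,0,1])

```text
clock: 10.9
eef_pos: [373.0, -267.7, 181.0]
tool_rot: [3.138, 0.002, 1.571]
force: [0.3, 0.0, -1.8]
width: 53.7
```

```bash
python3 go.py 616 -1 180
```

```text
t 10.9 [ 373.  -267.7  181. ] [3.138e+00 2.000e-03 1.571e+00] F [ 0.3  0.  -1.8] w 53.7
[10.67  9.72  0.04] -0.0
```

>>> servo_tool(commands=[0.5,0.4,0,0,1,1.5,1.3,0,0,1,2.7,2.4,0,0,1,3.9,3.5,0,0,1,5.1,4.6,0,0,1,6.3,5.7,0,0,1,7.5,6.8,0,0,1,8.7,7.9,0,0,1,9.7,8.8,0,0,1,10.4,9.5,0,0,1])

```text
clock: 11.73
eef_pos: [610.7, -2.5, 177.1]
tool_rot: [-3.14, -0.002, 1.575]
force: [0.0, -0.5, -1.7]
width: 53.3
```

>>> servo_tool(commands=[0.2,0.15,0,0,1,0.27,0.22,0,0,1,0.27,0.22,0,0,1,0.27,0.22,0,0,1,0.27,0.22,0,0,1])

```text
clock: 12.15
eef_pos: [614.1, -2.1, 178.3]
tool_rot: [-3.14, 0.001, 1.568]
force: [0.7, -0.7, -1.4]
width: 53.1
```

```bash
python3 go.py 616 -1 44;python3 - <<'E'
from cell import ctrl
import cv2
d=ctrl.get_image("scene"); cv2.imwrite("pics/s8.png",cv2.resize(d["img"][100:260,200:400],None,fx=3.5,fy=3.5))
E
```

```text
t 12.15 [614.1  -2.1 178.3] [-3.140e+00  1.000e-03  1.568e+00] F [ 0.7 -0.7 -1.4] w 53.1
[0.05 0.08 5.37] -0.02
```

View pics/s8.png

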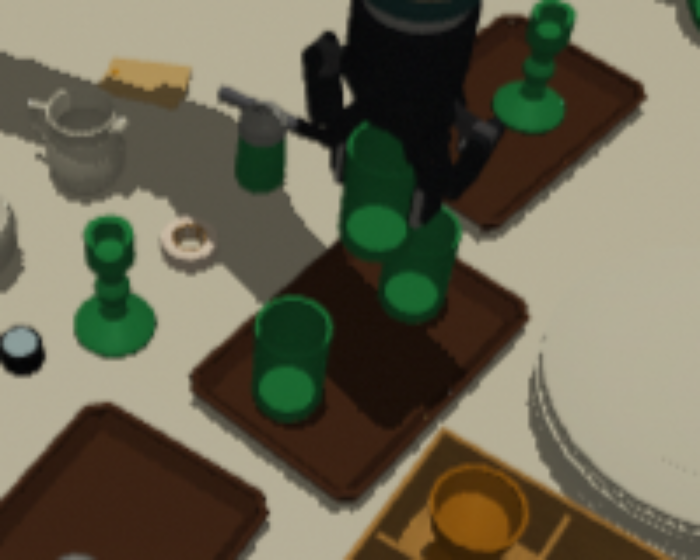

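>>> servo_tool(commands=[0.06,0.06,0.4,0,1,0.06,0.06,1.2,0,1,0.06,0.06,2.2,0,1,0.06,0.06,3.2,0,1,0.06,0.06,4.1,0,1,0.06,0.06,4.7,0,1,0.06,0.06,5.1,0,1,0.06,0.06,5.2,0,1,0.06,0.06,5.2,0,1,0.06,0.06,5.2,0,1])

```text
clock: 13.03
eef_pos: [617.3, 1.0, 49.0]
tool_rot: [3.14, 0.0, 1.57]
force: [0.5, -0.0, -0.8]
width: 53.3
```

>>> servo_tool(commands=[0,0,0.05,0,1,0,0,0.1,0,1,0,0,0.1,0,1])

```text
clock: 13.28
eef_pos: [617.0, 1.4, 46.4]
tool_rot: [3.141, -0.0, 1.571]
force: [0.7, -0.6, -1.4]
width: 53.6
```

>>> servo_tool(commands=[-0.06,0,0.06,0,1,-0.06,0,0.12,0,1,-0.06,0,0.18,0,1,-0.06,0,0.18,0,1,-0.06,0,0.18,0,1])

```text
clock: 13.7
eef_pos: [616.5, -0.2, 41.1]
tool_rot: [-3.141, -0.0, 1.571]
force: [0.2, -0.2, -1.5]
width: 53.2
```

>>> servo_tool(commands=[0,0,0.04,0,1,0,0,0.08,0,1,0,0,0.08,0,1])

```text
clock: 13.95
eef_pos: [616.8, -0.3, 39.6]
tool_rot: [3.141, -0.0, 1.571]
force: [-0.2, 0.7, 2.2]
width: 53.3
```

Contact at z=39.6. Release and rise, then go to the candlestick.

>>> servo_tool(commands=[0,0,0,0,1,0,0,0,0,0.3,0,0,0,0,0.2,0,0,0,0,0.1,0,0,0,0,0,0,0,0,0,0,0,0,0,0,0])

```text
clock: 14.53
eef_pos: [616.6, -0.2, 39.2]
tool_rot: [-3.142, 0.0, 1.571]
force: [-0.7, -0.2, 0.6]
width: 85.3
```

>>> servo_tool(commands=[0,0,-0.3,0,0,0,0,-1,0,0,0,0,-2,0,0,0,0,-3,0,0,0,0,-4,0,0,0,0,-5,0,0,0,0,-5.4,0,0,0,0,-5.6,0,0])

```text
clock: 15.2
eef_pos: [617.8, -0.4, 181.6]
tool_rot: [3.138, -0.0, 1.571]
force: [0.6, 0.3, -0.0]
width: 85.5
```

```bash
python3 go.py 449.5 -99 180
```

```text
t 15.2 [ 6.178e+02 -4.000e-01  1.816e+02] [ 3.138 -0.     1.571] F [ 0.6  0.3 -0. ] w 85.5
[-3.94 -6.73  0.07] -0.0
```

>>> servo_tool(commands=[-0.3,-0.5,0,0,0,-0.9,-1.5,0,0,0,-1.7,-2.8,0,0,0,-2.4,-4.1,0,0,0,-3.1,-5.3,0,0,0,-3.6,-6.2,0,0,0,-3.9,-6.65,0,0,0,-3.95,-6.73,0,0,0,-3.95,-6.73,0,0,0,-3.95,-6.73,0,0,0])

```text
clock: 16.03
eef_pos: [450.3, -98.2, 179.2]
tool_rot: [3.14, -0.0, 1.572]
force: [0.6, 0.3, -0.1]
width: 85.4
```

```bash
python3 - <<'E'
from cell import ctrl
import cv2
from h import *
d=ctrl.get_image("wrist"); cv2.imwrite("pics/w9.png",d["img"])
E
python3 go.py 449.5 -99 180
```

```text
t 16.08 [450.3 -98.1 179.1] [ 3.14  -0.     1.573] F [ 0.6 -0.1 -0.5] w 85.5
[-0.04 -0.03 -0.04] 0.02
```

View pics/w9.png

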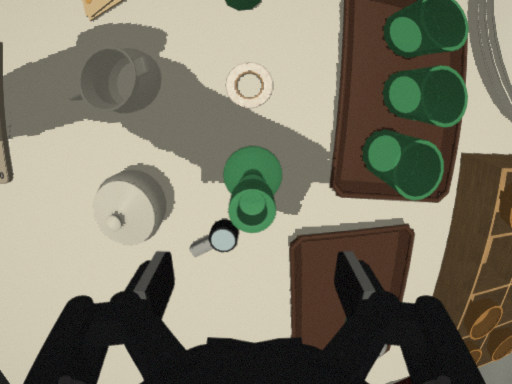

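```bash
python3 - <<'E'
from cell import ctrl
from h import *
d=ctrl.get_image("wrist")
for p in [(252,208),(229,208),(275,208),(252,232),(252,186)]: print(castf(d,p,112).round(1))
E
```

```text
[449.4 -97.  112. ]
[432.  -97.1 112. ]
[466.8 -97.  112. ]
[ 449.4 -117.1  112. ]
[449.4 -79.7 112. ]
```

>>> servo_tool(commands=[0,-0.03,0.4,0,0,0,-0.03,1.2,0,0,0,-0.03,2.2,0,0,0,-0.03,3.1,0,0,0,-0.03,3.7,0,0,0,-0.03,4,0,0,0,-0.03,4,0,0,0,-0.03,4,0,0,0,-0.03,4,0,0,0,-0.03,4,0,0])

```text
clock: 16.97
eef_pos: [448.6, -99.0, 80.2]
tool_rot: [3.14, 0.0, 1.571]
force: [-0.2, 0.9, 0.1]
width: 85.0
```

```bash
python3 go.py 449.5 -98.5 79
```

```text
t 16.97 [448.6 -99.   80.2] [3.14  0.    1.571] F [-0.2  0.9  0.1] w 85.0
[0.02 0.04 0.05] 0.0
```

>>> servo_tool(commands=[0,0.03,0,0,0.2,0,0.03,0,0,0.35,0,0.03,0,0,0.45,0,0.03,0,0,0.5,0,0.03,0,0,0.6,0,0.03,0,0,1,0,0.03,0,0,1,0,0.03,0,0,1,0,0.03,0,0,1])

```text
clock: 17.72
eef_pos: [448.6, -99.0, 79.7]
tool_rot: [3.141, -0.0, 1.571]
force: [-0.6, 0.3, 5.8]
width: 35.5
```

>>> servo_tool(commands=[0,0,-0.1,0,1,0,0,-0.4,0,1,0,0,-1,0,1,0,0,-2,0,1,0,0,-3,0,1,0,0,-4,0,1,0,0,-5,0,1,0,0,-5.7,0,1,0,0,-6,0,1,0,0,-6,0,1])

```text
clock: 18.55
eef_pos: [449.2, -99.1, 230.8]
tool_rot: [3.138, 0.0, 1.571]
force: [0.4, -0.4, -2.5]
width: 35.5
```

```bash
python3 go.py 563 233 230;python3 - <<'E'
from cell import ctrl
import cv2
d=ctrl.get_image("scene"); cv2.imwrite("pics/s10.png",d["img"])
E
```

```text
t 18.55 [449.2 -99.1 230.8] [3.138 0.    1.571] F [ 0.4 -0.4 -2.5] w 35.5
[13.28  4.56  0.03] 0.0
```

View pics/s10.png

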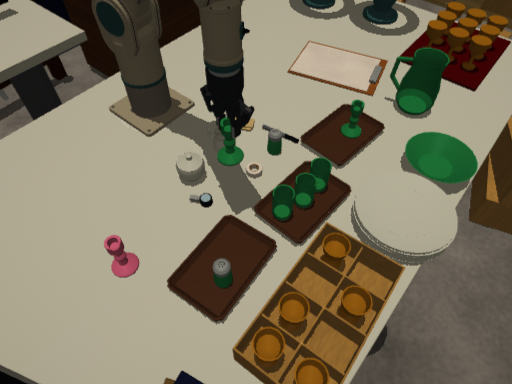

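>>> servo_tool(commands=[0.4,0.1,0,0,1,1.2,0.4,0,0,1,2.4,0.8,0,0,1,3.6,1.2,0,0,1,4.9,1.7,0,0,1,6.2,2.1,0,0,1,7.5,2.6,0,0,1,8.8,3,0,0,1,10,3.4,0,0,1,11.1,3.8,0,0,1])

```text
clock: 19.43
eef_pos: [542.1, 181.8, 227.1]
tool_rot: [-3.138, 0.0, 1.573]
force: [0.2, 0.1, -2.0]
width: 35.2
```

>>> servo_tool(commands=[1,0.35,0,0,1,1.7,0.6,0,0,1,2.1,0.72,0,0,1,2.18,0.76,0,0,1,2.18,0.76,0,0,1,2.18,0.76,0,0,1,2.18,0.76,0,0,1])

```text
clock: 20.02
eef_pos: [562.1, 231.0, 229.2]
tool_rot: [-3.141, 0.001, 1.568]
force: [0.4, -0.1, -1.8]
width: 35.0
```

```bash
python3 go.py 563 233 92;python3 - <<'E'
from cell import ctrl
import cv2
d=ctrl.get_image("wrist"); cv2.imwrite("pics/w11.png",d["img"])
d=ctrl.get_image("top"); cv2.imwrite("pics/t11.png",d["img"])
E
```

```text
t 20.02 [562.1 231.  229.2] [-3.141e+00  1.000e-03  1.568e+00] F [ 0.4 -0.1 -1.8] w 35.0
[0.08 0.03 5.49] -0.02
```

View pics/w11.png

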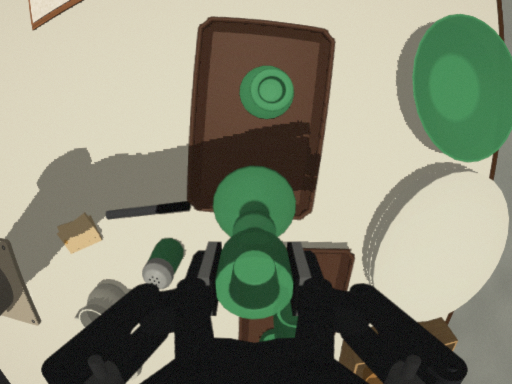

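View pics/t11.png

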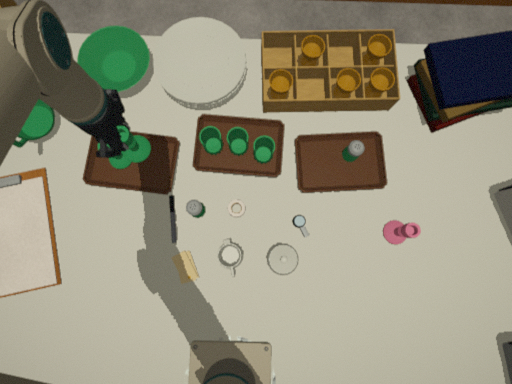

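>>> servo_tool(commands=[0.05,0.03,0.4,0,1,0.05,0.03,1.2,0,1,0.05,0.03,2.2,0,1,0.05,0.03,3.2,0,1,0.05,0.03,4.1,0,1,0.05,0.03,4.8,0,1,0.05,0.03,5.2,0,1,0.05,0.03,5.4,0,1,0.05,0.03,5.4,0,1,0.05,0.03,5.4,0,1])

```text
clock: 20.95
eef_pos: [563.8, 234.3, 94.9]
tool_rot: [3.14, -0.0, 1.571]
force: [1.2, 0.5, -1.6]
width: 35.1
```

>>> servo_tool(commands=[0,0,0.06,0,1,0,0,0.12,0,1,0,0,0.12,0,1,0,0,0.12,0,1])

```text
clock: 21.28
eef_pos: [563.3, 234.5, 91.8]
tool_rot: [3.141, -0.0, 1.571]
force: [-0.4, -0.1, -1.4]
width: 35.4
```

>>> servo_tool(commands=[-0.04,0,0.06,0,1,-0.04,0,0.12,0,1,-0.04,0,0.18,0,1,-0.04,0,0.18,0,1,-0.04,0,0.18,0,1])

```text
clock: 21.7
eef_pos: [563.0, 233.2, 86.6]
tool_rot: [-3.141, 0.0, 1.571]
force: [0.7, 0.3, -1.9]
width: 35.3
```

>>> servo_tool(commands=[0,0,0.04,0,1,0,0,0.08,0,1,0,0,0.08,0,1])

```text
clock: 21.95
eef_pos: [563.2, 233.3, 84.8]
tool_rot: [3.141, -0.0, 1.571]
force: [-0.7, 1.1, -0.8]
width: 35.3
```

>>> servo_tool(commands=[0,0,0.03,0,1,0,0,0.05,0,1,0,0,0.05,0,1])

```text
clock: 22.2
eef_pos: [563.3, 233.3, 84.7]
tool_rot: [3.141, -0.001, 1.571]
force: [-0.8, -1.2, 7.0]
width: 34.9
```

>>> servo_tool(commands=[0,0,0,0,0.5,0,0,0,0,0.4,0,0,0,0,0.3,0,0,0,0,0.15,0,0,0,0,0,0,0,0,0,0,0,0,0,0,0])

```text
clock: 22.78
eef_pos: [563.1, 233.3, 83.4]
tool_rot: [-3.141, 0.0, 1.571]
force: [0.9, -0.9, 0.3]
width: 85.2
```

>>> servo_tool(commands=[0,0,-0.3,0,0,0,0,-1,0,0,0,0,-2,0,0,0,0,-3,0,0,0,0,-3.6,0,0,0,0,-3.8,0,0,0,0,-3.8,0,0])

```text
clock: 23.37
eef_pos: [564.1, 233.6, 180.3]
tool_rot: [3.139, -0.001, 1.571]
force: [0.1, -1.1, 0.3]
width: 85.4
```

```bash
python3 go.py 437.7 102 170;python3 - <<'E'
from cell import ctrl
import cv2
d=ctrl.get_image("wrist"); cv2.imwrite("pics/w12.png",d["img"])
E
```

```text
t 23.37 [564.1 233.6 180.3] [ 3.139e+00 -1.000e-03  1.571e+00] F [ 0.1 -1.1  0.3] w 85.4
[-5.26 -5.05  0.41] 0.0
```

View pics/w12.png

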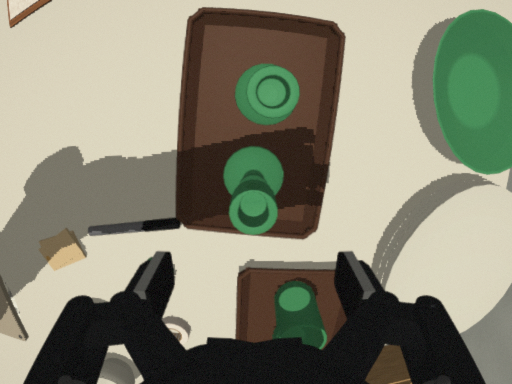

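>>> servo_tool(commands=[-0.4,-0.4,0,0,0,-1.2,-1.2,0,0,0,-2.2,-2.1,0.1,0,0,-3.2,-3.1,0.2,0,0,-4.1,-4,0.3,0,0,-4.8,-4.7,0.4,0,0,-5.2,-5,0.4,0,0,-5.26,-5.05,0.4,0,0,-5.26,-5.05,0.4,0,0,-5.26,-5.05,0.4,0,0])

```text
clock: 24.25
eef_pos: [438.6, 102.9, 168.5]
tool_rot: [3.14, -0.001, 1.572]
force: [-0.5, -0.4, -0.3]
width: 85.4
```

```bash
python3 - <<'E'
from cell import ctrl
import cv2
from h import *
d=ctrl.get_image("wrist"); cv2.imwrite("pics/w13.png",d["img"])
E
python3 go.py 437.7 102 44
```

```text
t 24.3 [438.6 103.1 168.5] [ 3.140e+00 -1.000e-03  1.572e+00] F [0.4 0.3 0.6] w 85.4
[-0.04 -0.03  4.98] 0.01
```

View pics/w13.png

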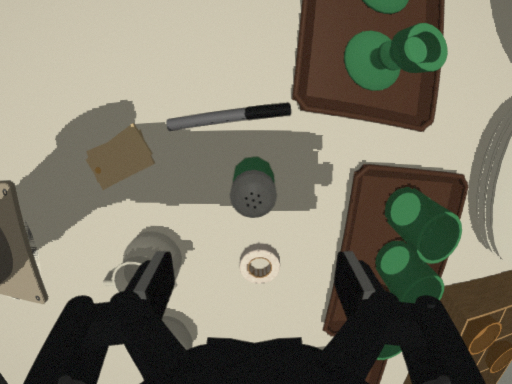

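```bash
python3 - <<'E'
from cell import ctrl
from h import *
d=ctrl.get_image("wrist")
for p in [(254,193),(231,193),(276,193),(254,217)]: print(castf(d,p,67).round(1))
E
```

```text
[439.2 104.7  67. ]
[419.3 104.7  67. ]
[458.3 104.7  67. ]
[439.3  82.2  67. ]
```

>>> servo_tool(commands=[-0.02,0,0.4,0,0,-0.02,0,1.2,0,0,-0.02,0,2.2,0,0,-0.02,0,3.2,0,0,-0.02,0,4.1,0,0,-0.02,0,4.7,0,0,-0.02,0,4.98,0,0,-0.02,0,4.98,0,0,-0.02,0,4.98,0,0,-0.02,0,4.98,0,0])

```text
clock: 25.18
eef_pos: [437.8, 101.6, 44.7]
tool_rot: [3.14, -0.0, 1.571]
force: [-0.1, -0.1, 0.8]
width: 85.5
```

```bash
python3 go.py 438.5 102.3 44
```

```text
t 25.18 [437.8 101.6  44.7] [ 3.14  -0.     1.571] F [-0.1 -0.1  0.8] w 85.5
[0.03 0.03 0.03] 0.0
```

>>> servo_tool(commands=[0.02,0.02,0,0,0.2,0.02,0.02,0,0,0.35,0.02,0.02,0,0,0.42,0.02,0.02,0,0,0.5,0.02,0.02,0,0,0.6,0.02,0.02,0,0,1,0.02,0.02,0,0,1,0.02,0.02,0,0,1,0.02,0.02,0,0,1])

```text
clock: 25.93
eef_pos: [437.8, 101.9, 44.8]
tool_rot: [3.141, -0.001, 1.571]
force: [-0.5, 0.2, 8.4]
width: 39.1
```

>>> servo_tool(commands=[0,0,-0.1,0,1,0,0,-0.4,0,1,0,0,-1,0,1,0,0,-2,0,1,0,0,-3,0,1,0,0,-4,0,1,0,0,-5,0,1,0,0,-5.7,0,1,0,0,-6,0,1,0,0,-6,0,1])

```text
clock: 26.77
eef_pos: [438.1, 102.1, 195.6]
tool_rot: [3.139, -0.001, 1.571]
force: [-0.5, -0.3, -1.9]
width: 38.7
```

```bash
python3 go.py 577 -240 195;python3 - <<'E'
from cell import ctrl
import cv2
d=ctrl.get_image("wrist"); cv2.imwrite("pics/w14.png",d["img"])
E
```

```text
t 26.77 [438.1 102.1 195.6] [ 3.139e+00 -1.000e-03  1.571e+00] F [-0.5 -0.3 -1.9] w 38.7
[-13.69   5.55   0.02] 0.0
```

View pics/w14.png

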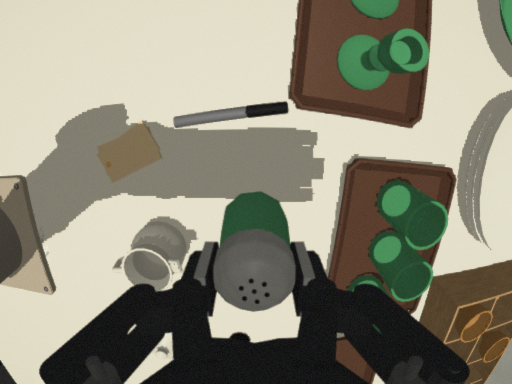

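>>> servo_tool(commands=[-0.4,0.2,0,0,1,-1.3,0.5,0,0,1,-2.6,1,0,0,1,-3.9,1.6,0,0,1,-5.2,2.1,0,0,1,-6.5,2.6,0,0,1,-7.8,3.2,0,0,1,-9.1,3.7,0,0,1,-10.4,4.2,0,0,1,-11.6,4.7,0,0,1])

```text
clock: 27.65
eef_pos: [554.0, -190.1, 191.8]
tool_rot: [-3.138, -0.001, 1.57]
force: [0.1, 0.0, -1.4]
width: 38.6
```

>>> servo_tool(commands=[-1,0.4,0,0,1,-1.7,0.7,0,0,1,-2.05,0.82,0,0,1,-2.1,0.85,0,0,1,-2.1,0.85,0,0,1,-2.1,0.85,0,0,1,-2.1,0.85,0,0,1])

```text
clock: 28.23
eef_pos: [575.9, -238.5, 193.7]
tool_rot: [-3.141, -0.002, 1.573]
force: [0.2, 0.8, -0.1]
width: 38.5
```

```bash
python3 go.py 577 -240 58;python3 - <<'E'
from cell import ctrl
import cv2
d=ctrl.get_image("top"); cv2.imwrite("pics/t15.png",cv2.resize(d["img"][100:250,250:450],None,fx=4,fy=4))
d=ctrl.get_image("wrist"); cv2.imwrite("pics/w15.png",d["img"])
E
```

```text
t 28.23 [ 575.9 -238.5  193.7] [-3.141e+00 -2.000e-03  1.573e+00] F [ 0.2  0.8 -0.1] w 38.5
[-0.06  0.04  5.43] 0.02
```

View pics/w15.png

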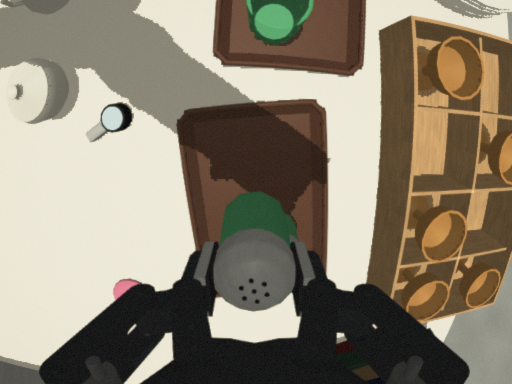

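>>> servo_tool(commands=[-0.05,0.02,0.4,0,1,-0.05,0.02,1.2,0,1,-0.05,0.02,2.2,0,1,-0.05,0.02,3.2,0,1,-0.05,0.02,4.1,0,1,-0.05,0.02,4.8,0,1,-0.05,0.02,5.2,0,1,-0.05,0.02,5.4,0,1,-0.05,0.02,5.4,0,1,-0.05,0.02,5.4,0,1])

```text
clock: 29.17
eef_pos: [577.1, -242.2, 59.6]
tool_rot: [3.141, 0.0, 1.571]
force: [-0.0, -0.2, -0.9]
width: 39.0
```

>>> servo_tool(commands=[0,0,0.06,0,1,0,0,0.12,0,1,0,0,0.18,0,1,0,0,0.18,0,1])

```text
clock: 29.5
eef_pos: [576.8, -242.0, 54.8]
tool_rot: [3.141, 0.0, 1.571]
force: [0.0, 0.3, -1.8]
width: 38.7
```

>>> servo_tool(commands=[0.06,0,0.05,0,1,0.06,0,0.1,0,1,0.06,0,0.14,0,1,0.06,0,0.14,0,1])

```text
clock: 29.83
eef_pos: [576.5, -240.3, 50.8]
tool_rot: [-3.141, -0.0, 1.571]
force: [-0.1, -0.0, -2.6]
width: 38.6
```

>>> servo_tool(commands=[0,0,0.03,0,1,0,0,0.06,0,1,0,0,0.06,0,1])

```text
clock: 30.08
eef_pos: [576.8, -240.6, 49.9]
tool_rot: [3.141, -0.0, 1.571]
force: [-0.3, 1.0, 3.1]
width: 38.8
```

>>> servo_tool(commands=[0,0,0,0,1,0,0,0,0,0.45,0,0,0,0,0.35,0,0,0,0,0.25,0,0,0,0,0.1,0,0,0,0,0,0,0,0,0,0,0,0,0,0,0])

```text
clock: 30.75
eef_pos: [576.6, -240.5, 49.5]
tool_rot: [-3.142, -0.0, 1.571]
force: [-0.2, -0.4, 0.2]
width: 85.7
```

>>> servo_tool(commands=[0,0,-0.3,0,0,0,0,-1,0,0,0,0,-2,0,0,0,0,-3,0,0,0,0,-4,0,0,0,0,-5,0,0,0,0,-6,0,0,0,0,-6.4,0,0,0,0,-6.4,0,0])

```text
clock: 31.5
eef_pos: [578.2, -241.4, 212.7]
tool_rot: [3.136, 0.002, 1.571]
force: [-0.1, 0.4, 0.1]
width: 85.6
```

>>> servo_tool(commands=[0,-1,0,0,0,0,-2.2,0,0,0,0,-3.5,0,0,0,0,-4.5,0,0,0,0,-5,0,0,0,0,-5,0,0,0,0,-5,0,0,0])

```text
clock: 32.08
eef_pos: [451.3, -240.2, 208.8]
tool_rot: [-3.141, -0.001, 1.57]
force: [0.9, 0.4, -0.0]
width: 85.3
```

```bash
python3 - <<'E'
from cell import ctrl
from h import *
import pickle
D={n:ctrl.get_image(n) for n in("top","scene")}; pickle.dump(D,open('D2.pkl','wb'))
T={"sh":((580,-282),4.7),"tum":((619,-4),-3.2),"cs":((567,283),-5.7)}
for n,d in D.items():
    im=cv2.resize(d["img"],None,fx=3,fy=3,interpolation=cv2.INTER_CUBIC)
    for c,a in T.values():
        a=np.radians(a);Rm=np.array([[np.cos(a),-np.sin(a)],[np.sin(a),np.cos(a)]])
        q=np.array([(-65,-105),(65,-105),(65,105),(-65,105)])@Rm.T+c
        cv2.polylines(im,[np.int32(proj(d,np.c_[q,[5]*4])*3+1)],True,(0,255,255),1)
    for x,y,r in[(618,68,24.5),(616.5,-.3,24.5),(563.2,233.4,33),(576.7,-240.5,22)]:
        th=np.linspace(0,6.28,40); cv2.polylines(im,[np.int32(proj(d,np.c_[x+r*np.cos(th),y+r*np.sin(th),0*th+5])*3+1)],True,(255,255,255),1)
    cv2.imwrite(f"pics/f_{n}.png", im[330:630,230:1030] if n=="top" else im[270:870,450:1200])
E
python3 go.py
```

```text
t 32.18 [ 452.8 -240.2  209. ] [ 3.141 -0.     1.572] F [ 0.  -0.8  0.5] w 85.4
```

View pics/f_top.png

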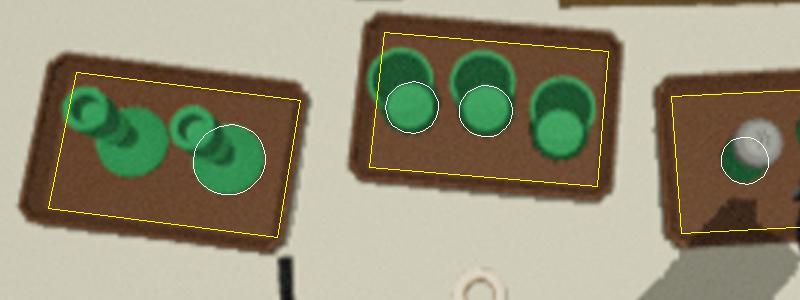

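View pics/f_scene.png

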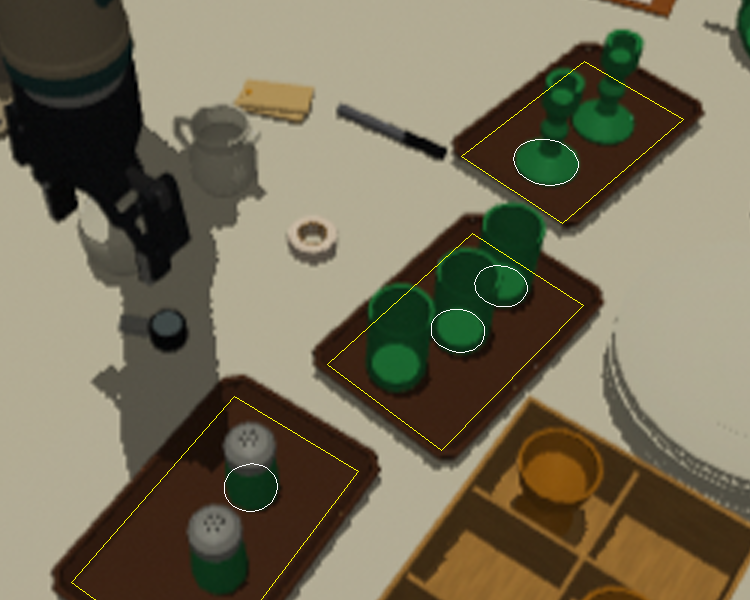

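```bash
python3 - <<'E'
import pickle,cv2,numpy as np
A=pickle.load(open('D.pkl','rb'))["top"]["img"];B=pickle.load(open('D2.pkl','rb'))["top"]["img"]
for n,(x,y,w,h) in {"tum":(250,130,28,36),"cs":(94,132,40,40),"sh":(338,136,32,32),"pink":(380,216,45,32)}.items():
    a=A[y:y+h,x:x+w];r=cv2.matchTemplate(B[y-6:y+h+6,x-6:x+w+6],a,cv2.TM_CCOEFF_NORMED);print(n,np.array(cv2.minMaxLoc(r)[3])-6,round(r.max(),3))
from cell import ctrl
print(ctrl.finish_job())
E
```

```text
tum [0 0] 0.986
cs [0 0] 0.981
sh [ 0 -1] 0.868
pink [ 6 -6] 0.175
the job is handed in; nothing more can be done
None
```

```bash
python3 - <<'E'
import pickle,cv2
D=pickle.load(open('D2.pkl','rb'))
cv2.imwrite('pics/e.png',cv2.hconcat([cv2.resize(D[n]["img"][110:310,s:s+200],None,fx=2,fy=2) for n,s in(("top",270),("scene",90))]))
A=pickle.load(open('D.pkl','rb'))["scene"]["img"];B=D["scene"]["img"]
for n,(x,y,w,h) in {"sh":(208,254,30,40),"pink":(98,230,45,50)}.items():
    r=cv2.matchTemplate(B[y-6:y+h+6,x-6:x+w+6],A[y:y+h,x:x+w],cv2.TM_CCOEFF_NORMED);print(n,cv2.minMaxLoc(r)[3],r.max())
E
```

```text
sh (6, 6) 0.97641593
pink (6, 6) 0.9998082
```

View pics/e.png

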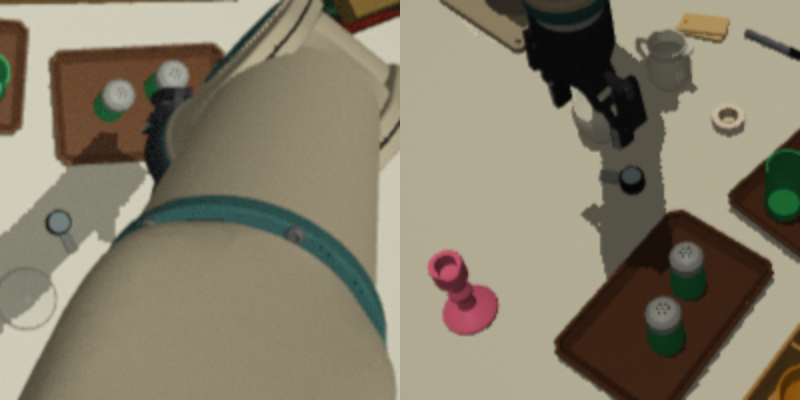

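All four loose pieces now stand upright on the floor of the tray that holds their kind, and the job is handed in at about 32 s. I set each one down until the wrist force showed contact (2 to 7 N), released it slowly and backed the arm clear.

- **Placement:** In the last top and scene pictures every foot lies inside the tray floor outline, with a clear gap to its neighbours and nothing stacked. The two camera views disagreed by up to 10 mm on the tray centres. I used centres between the two, and they matched the floor edges in the pictures.
- **Pieces already there:** Comparing before and after pictures, the tumbler and candlestick on the trays show no shift in the top view. The shaker and the pink candlestick show none in the scene view.
- **A check that disagreed:** In the top view the shaker match was poor (0.87, one pixel off) and the pink candlestick did not match at all (0.18), because the arm was in the way. I only repeated those two in the scene view after handing in; they came out at 0.98 and 1.00 with no shift.

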